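# Pack the lens tray of the comparison microscope

### The job

Gather the microscope's accessories into the grey tray: stand the lenses with the red, yellow and blue rings upright in the bays with the pad of the same colour, and lay the white-faced stage plate, white side up, squarely on the pile of its fellows in the fourth bay. How high the pile is is not known, so lower the plate gently until you feel it land; set everything down, do not drop it. Leave the look-alikes - the eyepiece with the silver ring and the plain black plate - where they are.

Things in the scene. Friction and masses are not known exactly. Their poses are not given: they have to be found in the camera images.
- lens_red: Microscope lens: upright black barrel, 36 mm in diameter and 55 mm tall, about 100 g, with a red band near its top and a red ring on its top face; origin at the centre of its underside, z up along its axis.
- lens_yellow: Microscope lens: upright black barrel, 36 mm in diameter and 55 mm tall, about 100 g, with a yellow band near its top and a yellow ring on its top face; origin at the centre of its underside, z up along its axis.
- lens_blue: Microscope lens: upright black barrel, 36 mm in diameter and 55 mm tall, about 100 g, with a blue band near its top and a blue ring on its top face; origin at the centre of its underside, z up along its axis.
- stage_plate: Loose stage plate: flat black disc 60 mm in diameter and 10 mm thick with a white top face and a white line round its rim, about 80 g, lying on the table; origin at the centre of its underside, z up out of the white face.
- pad_red: Red square pad, 64 x 64 x 3 mm, fixed on the floor of one bay of the grey tray; origin at the centre of its underside (top 3 mm above, underside 6 mm above the table), z up, x and y along the bay's sides. Tray: fixed, four bays 68 mm square in a row along the pad's y, 74 mm apart, walls 6 mm thick, their tops 20 mm above the table; pads and pile fill the bays in any order.
- pad_yellow: Yellow square pad, 64 x 64 x 3 mm, fixed on the floor of one bay of the grey tray; origin at the centre of its underside (top 3 mm above, underside 6 mm above the table), z up, x and y along the bay's sides.
- pad_blue: Blue square pad, 64 x 64 x 3 mm, fixed on the floor of one bay of the grey tray; origin at the centre of its underside (top 3 mm above, underside 6 mm above the table), z up, x and y along the bay's sides.
- pile: Pile of stage plates like the loose one (60 mm in diameter, white tops), fixed, standing in the middle of the fourth bay. Origin on the pile's axis at the bay's floor (6 mm above the table), z up; the top of the pile is 25 to 50 mm above this origin, different each time and not given.
- eyepiece: Look-alike to leave alone: eyepiece, loose upright black barrel of the same size as the lenses (36 mm in diameter, 55 mm tall) with a silver band and a silver ring on top instead of a coloured one; origin at the centre of its underside.
- black_plate: Look-alike to leave alone: loose flat disc of the size of the stage plate (60 mm in diameter, 10 mm thick) but plain black, without white face; origin at the centre of its underside.

How it is judged (in metres and radians):
At the end, for the whole second after the job is handed in: Each coloured lens stands upright (0.1 rad) on the pad of its colour, within 18 mm of its centre along x and y; the stage plate lies flat (0.08 rad), white up, on the pile, centred within 12 mm; all at rest; eyepiece and black plate within 30 mm of their starts (x of lens_red in the frame of pad_red between -0.018 and 0.018 m and y of lens_red in the frame of pad_red between -0.018 and 0.018 m and z of lens_red in the frame of pad_red below 0.008 m and angle between each of lens_red, lens_yellow, lens_blue's own z axis and vertical below 0.1 rad and x of lens_yellow in the frame of pad_yellow between -0.018 and 0.018 m and y of lens_yellow in the frame of pad_yellow between -0.018 and 0.018 m and z of lens_yellow in the frame of pad_yellow below 0.008 m and x of lens_blue in the frame of pad_blue between -0.018 and 0.018 m and y of lens_blue in the frame of pad_blue between -0.018 and 0.018 m and z of lens_blue in the frame of pad_blue below 0.008 m and horizontal distance between stage_plate and pile below 0.012 m and angle between stage_plate's own z axis and vertical below 0.08 rad and contact force between stage_plate and pile above 0.1 N and linear speed of each of lens_red, lens_yellow, lens_blue, stage_plate below 0.02 m/s and angular speed of each of lens_red, lens_yellow, lens_blue, stage_plate below 0.2 rad/s and distance of each of eyepiece, black_plate from where it was at the start of the episode below 0.03 m); the robot touches nothing.
It fails at once if the eyepiece or the plain black plate was moved more than 30 mm (distance of any of eyepiece, black_plate from where it was at the start of the episode above 0.03 m).
It fails at once if a lens or the stage plate was dropped (free of the fingers at over 0.6 m/s, a fall of about 18 mm) ((linear speed of lens_red above 0.6 m/s and contact force between the fingers and lens_red below 0.01 N) or (linear speed of lens_yellow above 0.6 m/s and contact force between the fingers and lens_yellow below 0.01 N) or (linear speed of lens_blue above 0.6 m/s and contact force between the fingers and lens_blue below 0.01 N) or (linear speed of stage_plate above 0.6 m/s and contact force between the fingers and stage_plate below 0.01 N)).
It fails at once if the stage plate was pressed on the pile with more than 40 N (contact force between stage_plate and pile above 40 N).
It also fails if it takes over 115 s, if anything falls off the work surface, if the arm or the gripper's body presses on something with over 40 N, if the wrist force passes 120 N, or if a joint passes its speed limit or range.

### The arm

A 7-joint arm with a two-finger parallel gripper is mounted at the origin on the work surface. World frame = base frame: x ahead of the robot, y to its left, z up, the work surface at z = 0. Lengths are in mm, angles in rad, forces in N, time in s.
With the tool pointing down it reaches from about 350 to 900 mm from the base axis. Payload 19.9 kg.
Tool frame: the origin (TCP) lies on the centre line of the jaws, within the pads' length; the fingertips stand 22 mm ahead of it and the grasp point (between the pads) lies 3 mm ahead of it; z points along the fingers, y is the line along which they close (so a half turn about z gives the same grasp; the last joint's range is limited). The gripper opens to 94 mm and grips with 3 to 60 N. Pads are 16 mm wide; open, the fingers measure 119 mm over their backs; the gripper's body (75 mm by 177 mm) begins 78 mm behind the grasp point.
Start: joints at [-0.042, 0.417, -0.01, 1.614, 0.005, 1.111, -0.053], TCP at [624.981, 0.003, 227.425] pointing down, gripper open.
Joint ranges: [-2.81, 2.81], [-0.39, 2.02], [-1.27, 1.25], [0.06, 2.57], [-1.19, 4.33], [0.19, 2], [-2.82, 2.82]. Speed limits (rad/s): [1.89, 1.89, 2.39, 2.39, 3.01, 3.01, 3.01].

### API

Orientations are given as a rotation vector (axis times angle).
In Python, from plant import robot, fingers, solver, status, imaging, ticket gives the robot as it stands. Calls block until the motion is done:
- robot.movep(position, orientation): joint-space move of the TCP to a pose.
- robot.move_straight(position, rot=None, speed=150): straight line of the TCP; rot=None keeps the orientation; speed is the mean speed in mm/s.
- robot.set_joints(angles): joint-space move.
- fingers.grip(opening, force=None): finger opening in mm; force is the grip in N (None keeps the last); returns when the fingers have stopped.
- robot.wait(seconds).
- solver.ik(position, orientation): joint angles nearest the present ones, or None.
- status.state(): the state.
- imaging.capture(name): name is "scene" or "side" or "wrist"; returns (picture, depth): 384x512x3 uint8, red, green, blue; 384x512 float32, mm along the optical axis (not along the pixel's ray), 0 where there is no reading.
- imaging.camera_info(name): a dict with "fx", "fy", "cx", "cy" (pixels), "xyz" and "orientation" of the camera in the world; the wrist camera has in their place "T_tool_cam" (4x4, takes a point from camera to tool coordinates, whose origin is the TCP and whose axes are the flange's). Camera axes: x right, y up, looking along -z (the intrinsics and any distortion apply to the point x, -y, -z); pixel columns grow to the right and rows downward; lengths in mm; the calibration is good to about 2 mm. A picture is of the moment at which its call begins: read the wrist's pose just before it. camera_info takes no time and is no camera call.
A pose or a line that the arm cannot do raises robot.IKError and nothing moves.
- ticket.hand_in(): hands the job in; it is judged then, once.
The state is a dict: "clock": time; "qpos": joint angles; "joint_vel": joint speeds; "joint_torque": joint torques, N m; "tcp_pos": TCP position; "ee_rot": TCP orientation; "contact_force": force on the tool from outside, world axes, zero at the start; "ft_torque": the same for the moment, N m; "finger_gap": finger opening in mm; "gripper_force": force on a finger pad.
Only numpy, scipy, OpenCV 4.12 (cv2) and the standard library are available. Lean on these libraries where they do the work, as an engineer would, in place of code of your own. Each camera call takes 0.05 s, during which the arm holds its last target. There are 200 camera calls.

## Working session

There is one attempt and no reset: what is moved stays moved. The work goes in short steps, each a Python script; the robot and the scene stay as the last script left them, time stands still between calls to the robot, and variables do not carry over. Pictures are saved under pics/ and viewed, at most 14 in all, crops included, and the job is handed in when it is done.

```bash
ls; mkdir -p pics
python3 - <<'E'
from plant import robot,fingers,solver,status,imaging,ticket
import cv2,numpy as np
for n in("scene","side","wrist"):
    p,d=imaging.capture(n); np.savez(f"{n}0.npz",p=p,d=d); cv2.imwrite(f"pics/{n}0.png",p[...,::-1]); print(n,imaging.camera_info(n),(d>0).mean())
s=status.state();print(s)
E
```

```text
pics
scene {'fx': 405.426665095678, 'fy': 405.426665095678, 'cx': 251.36645679281972, 'cy': 188.33867023685207, 'xyz': array([1235.41093104,  -16.81644713,  859.66003561]), 'orientation': array([0.57745621, 0.50385076, 1.4231628 ])} 0.9962921142578125
side {'fx': 381.16570777395174, 'fy': 381.16570777395174, 'cx': 259.7492511178505, 'cy': 193.4986246005229, 'xyz': array([421.13534213, 686.14280211, 545.93475841]), 'orientation': array([ 0.15167513, -1.281241  , -2.63878042])} 0.996063232421875
wrist {'fx': 332.96618951820415, 'fy': 332.96618951820415, 'cx': 258.0340497658066, 'cy': 190.47454555918574, 'T_tool_cam': array([[ 1.88125162e-04,  9.62382006e-01,  2.71699906e-01,
         7.99503698e+01],
       [ 9.99999934e-01, -2.65183044e-04,  2.46898281e-04,
         2.03557596e-01],
       [ 3.09660671e-04,  2.71699842e-01, -9.62381993e-01,
        -1.58348212e+02],
       [ 0.00000000e+00,  0.00000000e+00,  0.00000000e+00,
         1.00000000e+00]])} 0.9960886637369791
{'clock': 0.15, 'qpos': array([-0.04151541,  0.41785856, -0.01026764,  1.61402493,  0.00466636,
        1.11067937, -0.05299878]), 'joint_vel': array([-0.0003936 , -0.00250209,  0.00036636, -0.00242778, -0.00051936,
        0.00117332,  0.00013925]), 'joint_torque': array([ 7.99236568e-04, -8.51532197e+01,  6.39362633e-01, -4.26137459e+01,
       -4.88919730e-02,  1.71691604e-02,  1.51774425e-04]), 'tcp_pos': array([ 6.24737818e+02, -8.82131627e-03,  2.26960189e+02]), 'ee_rot': array([-2.22102603e+00, -2.22097487e+00,  1.11823714e-03]), 'contact_force': array([-0.27890864, -0.61805194, -0.24335156]), 'ft_torque': array([ 0.00866952, -0.01440556, -0.02146847]), 'gripper_force': 0.0, 'finger_gap': 93.7223286861201}
```

View pics/scene0.png

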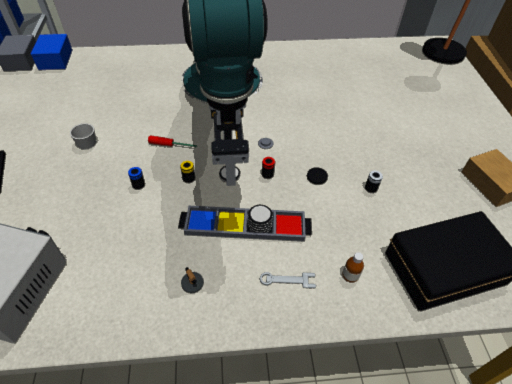

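View pics/side0.png

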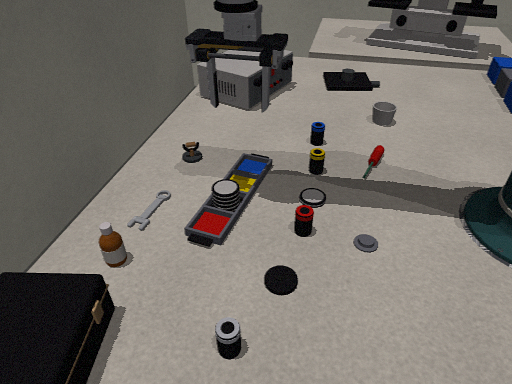

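The scene view shows blue (136,177), yellow (187,171) and red (268,166) lenses, the eyepiece (373,181), the black plate (317,176) and the stage plate under the gripper at (230,173). The tray has blue, yellow, pile (260,215) and red bays. The side view agrees: stage plate (313,197), pile (226,190).

View pics/wrist0.png

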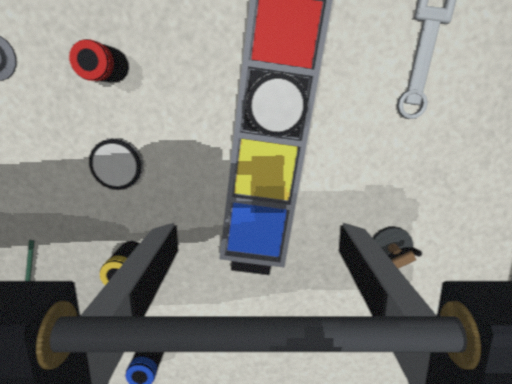

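```bash
cat > h.py <<'E'
from plant import robot,fingers,solver,status,imaging,ticket
import cv2,numpy as np
from scipy.spatial.transform import Rotation as R
def pose(name):
    """camera info and camera-to-world R,t (now)"""
    c=imaging.camera_info(name)
    if name=="wrist":
        s=status.state(); A=R.from_rotvec(s["ee_rot"]).as_matrix(); T=c["T_tool_cam"]
        return c,A@T[:3,:3],A@T[:3,3]+s["tcp_pos"]
    return c,R.from_rotvec(c["orientation"]).as_matrix(),np.array(c["xyz"])
def shot(name):
    P=pose(name); p,d=imaging.capture(name); return P,p,d
def ray(P,u,v):
    c,A,t=P; return A@np.array([(u-c["cx"])/c["fx"],-(v-c["cy"])/c["fy"],-1.0])
def cloud(P,d):
    c,A,t=P; v,u=np.indices(d.shape)
    return np.stack([(u-c["cx"])/c["fx"]*d,-(v-c["cy"])/c["fy"]*d,-d],-1)@A.T+t
def atz(P,u,v,z):
    r=ray(P,u,v); return P[2]+r*(z-P[2][2])/r[2]
def tri(obs):
    """least-squares point from [(P,u,v),...] and the residual, mm"""
    M=np.zeros((3,3));b=np.zeros(3);L=[]
    for P,u,v in obs:
        r=ray(P,u,v);r/=np.linalg.norm(r);Q=np.eye(3)-np.outer(r,r);M+=Q;b+=Q@P[2];L.append((Q,P[2]))
    x=np.linalg.solve(M,b); return x,max(np.linalg.norm(Q@(x-t)) for Q,t in L)
HUE={"red":((0,8),(172,180)),"yellow":((22,36),),"blue":((105,130),)}
def mask(p,col):
    h=cv2.cvtColor(p,cv2.COLOR_RGB2HSV)
    m=np.zeros(p.shape[:2],bool)
    for a,b in HUE[col]: m|=(h[...,0]>=a)&(h[...,0]<=b)
    return m&(h[...,1]>130)&(h[...,2]>60)
def down(yaw):
    """tool down, tool y (closing line) at angle yaw from world y"""
    return (R.from_euler("z",yaw)*R.from_rotvec([-2.2214,-2.2214,0])).as_rotvec()
E
python3 - <<'E'
from h import *
print(R.from_rotvec([-2.2214,-2.2214,0]).as_matrix().round(2))
for n in("scene","side"):
    P=pose(n); z=np.load(n+"0.npz"); p,d=z["p"],z["d"]; X=cloud(P,d)
    for col in HUE:
        k,l,st,ce=cv2.connectedComponentsWithStats(mask(p,col).astype(np.uint8))
        for i in range(1,k):
            if st[i,4]<25: continue
            q=np.median(X[l==i],0)
            if 350<q[0]<900 and abs(q[1])<400: print(n,col,st[i].tolist(),q.round(0))
    for nm,uv in dict(scene=dict(black=(317,176),eye=(374,175),pile=(260,212),table=(250,300)),side=dict(black=(281,279),eye=(229,325),pile=(226,186),stage=(313,198),table=(150,300)))[n].items():
        u,v=uv; print(n,nm,np.median(X[v-1:v+2,u-1:u+2].reshape(-1,3),0).round(0))
E
```

```text
[[ 0.  1. -0.]
 [ 1.  0.  0.]
 [ 0. -0. -1.]]
scene red [262, 157, 13, 12, 97] [476. 110.  56.]
scene red [276, 214, 26, 21, 500] [650. 145.  10.]
scene yellow [181, 161, 13, 12, 114] [ 476. -111.   55.]
scene yellow [217, 211, 27, 21, 495] [631.  -2.  10.]
scene blue [128, 167, 14, 13, 112] [ 487. -248.   55.]
scene blue [188, 210, 28, 20, 493] [620. -75.  10.]
scene black [493. 250.  11.]
scene eye [539. 388.  55.]
scene pile [638.  72.  55.]
scene table [843.  30.   0.]
side red [296, 205, 18, 16, 165] [466. 120.  55.]
side red [193, 212, 37, 24, 538] [654. 140.   9.]
side yellow [310, 148, 15, 12, 111] [ 465. -103.   55.]
side yellow [230, 174, 26, 18, 244] [624. -15.   9.]
side blue [312, 122, 13, 10, 84] [ 478. -240.   54.]
side blue [237, 159, 30, 16, 287] [622. -81.   9.]
side black [485. 253.  10.]
side eye [538. 389.  56.]
side pile [641.  68.  54.]
side stage [457.  14.  11.]
side table [697. 339.   0.]
```

The wrist view shows the stage plate, white side up, at (115,163), the pile at (277,105), the red lens at (92,60), and the yellow and blue lenses partly behind the fingers. Next I'll measure from three wrist positions.

```bash
cat > m.py <<'E'
from h import *
def blobs(m,lo=60):
    k,l,st,ce=cv2.connectedComponentsWithStats(m.astype(np.uint8)); return [(l==i) for i in range(1,k) if st[i,4]>=lo]
def centre(m):
    c=max(cv2.findContours(m.astype(np.uint8),cv2.RETR_EXTERNAL,cv2.CHAIN_APPROX_NONE)[0],key=len)
    return cv2.fitEllipse(cv2.convexHull(c))[0] if len(c)>20 else m.nonzero()[::-1]
def find(P,p,d):
    """name -> (u,v,depth centre xyz,extra)"""
    X=cloud(P,d); z=X[...,2]; out={}
    hsv=cv2.cvtColor(p,cv2.COLOR_RGB2HSV); near=(X[...,0]>380)&(X[...,0]<740)&(abs(X[...,1])<330)
    for c in HUE:
        for b in blobs(mask(p,c)&near&(z>51)): out["lens_"+c]=b
        for b in blobs(mask(p,c)&near&(z>4)&(z<15),800): out["pad_"+c]=b
    white=(hsv[...,1]<60)&(hsv[...,2]>70)&near
    for b in blobs(white&(z>5)&(z<16)&(X[...,0]<560)&(abs(X[...,1])<70),600): out["stage"]=b
    for b in blobs(white&(z>28)&(z<62)&(X[...,0]>590),600): out["pile"]=b
    r={}
    for n,b in out.items():
        v,u=b.nonzero()
        if v.min()<2 or u.min()<2 or u.max()>509: continue
        if n[:3]=="pad":
            c=max(cv2.findContours(b.astype(np.uint8),cv2.RETR_EXTERNAL,cv2.CHAIN_APPROX_NONE)[0],key=len); xy=np.array([atz(P,*q[0],9)[:2] for q in c],np.float32)
            (cx,cy),wh,a=cv2.minAreaRect(xy); q=np.mean(cv2.boxPoints(cv2.minAreaRect(c)),0); ex=(round(a,1),np.round(wh),np.round([cx,cy],1))
        else: q=centre(b); ex=b.sum()
        r[n]=(q[0],q[1],np.r_[np.mean([X[b].min(0),X[b].max(0)],0)[:2],np.median(z[b])],ex)
    return r
E
python3 - <<'E'
from m import *
import pickle
S=[]
for i,y in enumerate((-280,-170,-60)):
    robot.movep([555,y,300],down(0)); robot.wait(.3)
    P,p,d=shot("wrist"); cv2.imwrite(f"pics/w{i}.png",p[...,::-1]); S.append((P,p,d))
pickle.dump(S,open("S.pkl","wb"))
F=[find(*s) for s in S]
for n in sorted(set().union(*F)):
    o=[(s[0],f[n][0],f[n][1]) for s,f in zip(S,F) if n in f]
    print(n,len(o),*( (x.round(1) if isinstance(x,np.ndarray) else round(x,2)) for x in (tri(o) if len(o)>1 else ())))
    for f in F:
        if n in f: print("    ",f[n][2].round(1),f[n][3])
print(status.state()["clock"],status.state()["tcp_pos"])
E
```

```text
lens_blue 3 [ 480.  -248.    51.9] 0.5
     [ 480.2 -247.7   56.6] 490
     [ 480.9 -247.1   56.5] 335
     [ 509.4 -123.1   56.4] 377
lens_yellow 2 [ 466.4 -110.6   50.2] 0.18
     [ 502.6 -109.    56.5] 495
     [502.4 -54.   56.3] 434
pad_blue 2 [622.7 -73.9  11.3] 0.07
     [622.6 -74.4  10.1] (82.0, array([64., 65.]), array([622.7, -74.4]))
     [622.5 -75.   10. ] (82.1, array([64., 65.]), array([622.6, -74.9]))
pad_yellow 1
     [632.6  -1.4  10.1] (81.8, array([63., 63.]), array([633.1,  -1.2]))
pile 1
     [642.8  72.2  54.6] 1765
stage 1
     [460.3   4.9  11.5] 1268
3.375 [554.98732659 -60.67758962 299.9569482 ]
```

Run:
```python
from m import *
import pickle
S=pickle.load(open("S.pkl","rb"))
for i,y in enumerate((10,90)):
    robot.movep([555,y,300],down(0)); robot.wait(.3)
    S.append(shot("wrist")); cv2.imwrite(f"pics/w{i+3}.png",S[-1][1][...,::-1])
pickle.dump(S,open("S.pkl","wb"))
F=[find(*s) for s in S]
for n in sorted(set().union(*F)):
    o=[(s[0],f[n][0],f[n][1]) for s,f in zip(S,F) if n in f]
    print(n,len(o),*( (x.round(1) if isinstance(x,np.ndarray) else round(x,2)) for x in (tri(o) if len(o)>1 else ())))
    for s,f in zip(S,F):
        if n in f:
            u,v=f[n][:2]; zz=f[n][2][2]; print("    ",atz(s[0],u,v,zz).round(1),np.round([u,v]),f[n][3])
cv2.imwrite("pics/c.png",np.hstack([S[2][1],S[4][1]])[::1,:,::-1][:, :]) 
im=cv2.resize(cv2.imread("pics/c.png"),(800,300)); cv2.imwrite("pics/c.png",im)
```

```text
lens_blue 4 [ 479.4 -249.1   48.1] 1.48
     [ 481.1 -247.7   56.6] [196. 138.] 490
     [ 480.9 -245.7   56.5] [201. 221.] 335
     [ 480.6 -245.4   56.4] [204. 296.] 377
     [ 481.1 -239.7   56. ] [209. 380.] 174
lens_red 2 [466.9 113.   48.4] 0.03
     [468.7 112.5  56.6] [182.  75.] 582
     [468.6 114.1  56.5] [186. 144.] 497
lens_yellow 4 [ 466.5 -110.2   52.3] 0.52
     [ 467.9 -110.3   56.5] [184. 114.] 495
     [ 467.5 -108.6   56.3] [189. 201.] 434
     [ 467.  -108.    56.3] [192. 251.] 409
     [ 467.2 -107.9   56.2] [195. 304.] 364
pad_blue 4 [622.3 -73.8  13.7] 0.34
     [623.  -73.9  10.1] [311.  83.] (82.0, array([64., 65.]), array([622.7, -74.4]))
     [622.8 -74.2  10. ] [307. 167.] (82.1, array([64., 65.]), array([622.6, -74.9]))
     [622.8 -74.9   9.9] [305. 216.] (82.1, array([63., 65.]), array([622.6, -76. ]))
     [623.  -76.2   9.9] [303. 267.] (81.9, array([61., 64.]), array([622.6, -77.1]))
pad_red 2 [653.7 145.9  11.5] 0.03
     [654.  146.1  10.1] [337.  49.] (82.2, array([64., 64.]), array([653.7, 145.5]))
     [654.  145.9  10.1] [333. 115.] (81.9, array([64., 64.]), array([653.9, 145.4]))
pad_yellow 3 [ 6.326e+02 -5.000e-01  1.330e+01] 0.25
     [633.2  -0.7  10.1] [318. 112.] (81.8, array([63., 63.]), array([633.1,  -1.2]))
     [633.1  -0.9  10. ] [315. 165.] (82.1, array([64., 63.]), array([632.8,  -1.8]))
     [633.4  -1.9   9.9] [313. 220.] (82.0, array([63., 64.]), array([633.1,  -2.5]))
pile 3 [642.9  72.4  54.1] 0.06
     [642.8  72.4  54.6] [336.  47.] 1765
     [642.7  72.4  54.6] [332. 111.] 1533
     [642.8  72.5  54.5] [328. 177.] 1300
stage 3 [462.2   5.7  17. ] 1.78
     [460.1   5.2  11.5] [185. 108.] 1268
     [460.1   5.2  11.5] [188. 161.] 1047
     [462.8   3.6  11.4] [193. 217.] 993
```

View pics/c.png

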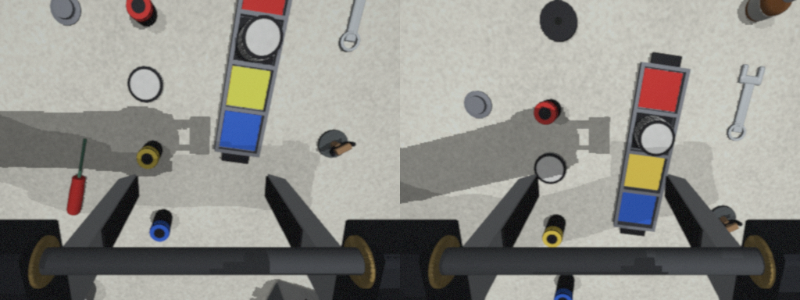

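The crops show the stage plate at left (145,84), the red lens at right (546,112) and nothing crowding the grasps. I'll start with the red lens.

```bash
cat > g.py <<'E'
from h import *
ROT=down(np.arctan2(-31,220)) # closing line along the tray's x
UP=170
def st(): return status.state()
def fz(n=5):
    r=[]
    for _ in range(n): robot.wait(.02); r.append(st()["contact_force"][2])
    return np.mean(r)
def pick(xy,z,wide,force=25):
    fingers.grip(wide); robot.movep([*xy,UP],ROT); robot.move_straight([*xy,z+25],speed=200); robot.move_straight([*xy,z],speed=60)
    fingers.grip(0,force); s=st(); print("grip",s["finger_gap"],s["gripper_force"],s["tcp_pos"].round(1),s["contact_force"].round(1))
    robot.move_straight([*xy,z+30],speed=60); robot.move_straight([*xy,UP],speed=200)
    s=st(); print("up",s["finger_gap"],s["gripper_force"],s["contact_force"].round(1),s["clock"])
def lower(xy,z,thr=3,depth=8):
    """go down from z in 1 mm steps until the load changes by thr"""
    robot.movep([*xy,UP],ROT); robot.move_straight([*xy,z+20],speed=150); robot.move_straight([*xy,z],speed=40); robot.wait(.2)
    b=fz()
    for i in range(1,int(depth/.7)+1):
        robot.move_straight([*xy,z-.7*i],speed=15); f=fz(3)-b
        if abs(f)>thr: break
    s=st(); print("landed" if abs(f)>thr else "NOT LANDED",f,s["tcp_pos"].round(1),s["finger_gap"]); return abs(f)>thr
def release(wide):
    fingers.grip(wide); p=st()["tcp_pos"]; robot.move_straight([p[0],p[1],p[2]+40],speed=60); robot.move_straight([p[0],p[1],UP],speed=200)
    s=st(); print("free",s["finger_gap"],s["clock"])
E
python3 - <<'E'
from g import *
pick([468,112.5],41,75)
if st()["finger_gap"]>30 and lower([653.8,145.5],53): release(70)
E
```

```text
grip 35.385157564956934 25.00029444694519 [468.  112.5  41. ] [-0.4  0.6  1.6]
up 35.44321506204897 24.999876022338867 [ 0.5 -0.6 -0.4] 9.2833
landed 9.287101800450202 [653.8 145.5  50.1] 36.01012895929822
free 69.80615405052389 15.3667
```

Run:
```python
from g import *
for src,dst in (([467.3,-110],[633.2,-1]),([481,-248],[622.8,-74.3])):
    pick(src,41,75)
    if st()["finger_gap"]<30 or not lower(dst,53): break
    release(70)
else:
    robot.movep([460,-60,300],down(0)); robot.wait(.2)
    import m
    P,p,d=shot("wrist"); cv2.imwrite("pics/v.png",p[...,::-1])
    for n,f in m.find(P,p,d).items(): print(n,atz(P,f[0],f[1],f[2][2]).round(1),f[3])
    for n in("scene","side"): cv2.imwrite(f"pics/{n}1.png",imaging.capture(n)[0][...,::-1])
```

```text
grip 35.550125232757445 25.000279247760773 [ 467.3 -110.    41.1] [-0.6  0.2  2.1]
up 35.47008545726494 24.999793767929077 [ 0.3 -0.7 -2.9] 20.1167
landed 10.922012201218767 [633.3  -1.   50.1] 35.62996215812565
free 70.27877240435836 26.2333
grip 36.103171562162146 25.000237226486206 [ 481.  -248.    41.1] [-0.8 -0.9  2.7]
up 35.61150152124585 24.99975174665451 [ 0.   0.1 -2.4] 30.8917
landed 9.233505453705018 [622.9 -74.3  50.1] 35.728447109958154
free 70.04598260382355 37.1
lens_yellow [630.   -1.3  65.2] 651
pad_yellow [ 6.343e+02 -6.000e-01  1.010e+01] (82.1, array([63., 62.]), array([634.3,  -1.3]))
lens_blue [620.  -73.6  65.2] 613
pad_blue [624.  -74.3  10.1] (82.1, array([64., 62.]), array([624., -75.]))
stage [460.    5.3  11.5] 1280
pile [642.8  72.5  54.7] 1764
```

View pics/v.png

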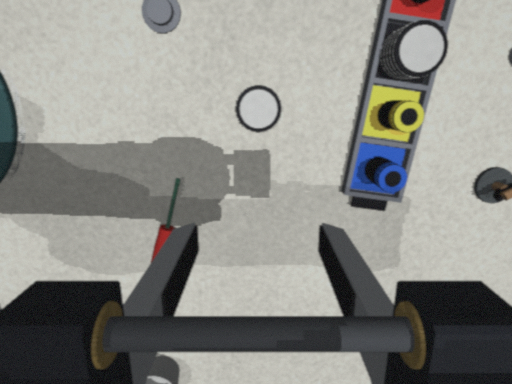

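The yellow and blue lenses stand on their pads at (404,116) and (389,178), and the stage plate is at (259,107). Now I'll move the plate.

```bash
sed -i 's/depth=8)/depth=8,step=.7)/; s/depth\/\.7/depth\/step/; s/z-\.7\*i/z-step*i/' g.py
python3 - <<'E'
from g import *
pick([460.2,5.2],24,93,20)
if st()["finger_gap"]>55:
    cv2.imwrite("pics/side2.png",imaging.capture("side")[0][...,::-1][60:260,160:420])
    if lower([642.8,72.4],84,2.5,35,.4):
        release(90)
        robot.movep([460,-20,300],down(0)); robot.wait(.2)
        import m
        P,p,d=shot("wrist"); cv2.imwrite("pics/v2.png",p[...,::-1])
        for n,f in m.find(P,p,d).items(): print(n,atz(P,f[0],f[1],f[2][2]).round(1),f[3])
        a=[imaging.capture(n)[0][...,::-1] for n in("scene","side")]
        b=[cv2.resize(x,(400,300)) for x in (a[0][140:260,160:320],a[1][110:260,160:360])]
        cv2.imwrite("pics/e.png",np.hstack(b))
E
```

```text
grip 59.36854430108407 20.00030279159546 [460.3   5.2  24.1] [-0.2 -0.1  2.6]
up 59.19254409331585 19.999887943267822 [-0.6  0.4 -1.3] 42.8333
landed 2.6495334112825284 [642.9  72.4  77.3] 59.063829313092036
free 90.0566053147747 52.2
lens_yellow [ 6.299e+02 -6.000e-01  6.510e+01] 609
pad_yellow [ 6.344e+02 -6.000e-01  1.000e+01] (81.9, array([63., 62.]), array([634.4,  -1.4]))
lens_blue [620.1 -72.8  65.2] 554
pad_blue [624.  -74.5  10. ] (82.0, array([64., 62.]), array([624. , -75.1]))
```

View pics/e.png

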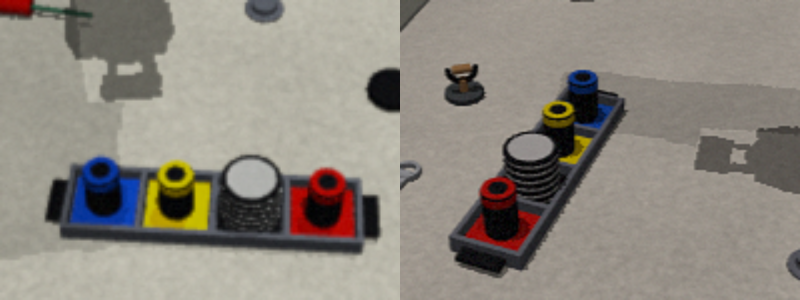

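Run:
```python
from m import *
robot.movep([555,40,300],down(0)); robot.wait(.3)
P,p,d=shot("wrist"); X=cloud(P,d); h=cv2.cvtColor(p,cv2.COLOR_RGB2HSV); z=X[...,2]
b=max(blobs((h[...,1]<60)&(h[...,2]>70)&(z>58)&(z<72)&(X[...,0]>590)&(X[...,0]<700)&(abs(X[...,1]-72)<60)),key=np.sum)
q=centre(b);print(atz(P,*q,np.median(z[b])),b.sum())
A=np.c_[X[b][:,:2],np.ones(b.sum())];print("tilt",np.linalg.lstsq(A,z[b],rcond=None)[0][:2])
for n,f in find(P,p,d).items(): print(n,atz(P,f[0],f[1],f[2][2]).round(1),f[3])
```

```text
[642.65489911  72.46085255  64.53037851] 1499
tilt [0.00022485 0.00114063]
lens_red [652.7 145.6  65.4] 704
pad_red [654.  145.9  10.1] (82.2, array([64., 64.]), array([653.7, 145.5]))
lens_yellow [6.32e+02 3.00e-01 6.52e+01] 550
pad_yellow [632.8  -1.3  10. ] (81.8, array([63., 64.]), array([633.1,  -2. ]))
lens_blue [622.1 -72.   65.1] 522
pad_blue [622.7 -75.3   9.9] (81.9, array([62., 65.]), array([622.6, -76.2]))
```

The crops show all three lenses upright on their matching pads and the plate flat and centred on the pile (within 1 mm, top at 64.5 mm).

```bash
python3 -c "
from plant import ticket,status
print(ticket.hand_in(),status.state()['clock'])"
```

```text
the job is handed in; nothing more can be done
the job is handed in; nothing more can be done
```

The job is handed in: final images showed the red, yellow and blue lenses upright on their matching pads, within about 4 mm of centre, and the stage plate white side up and flat on the pile, within 1 mm of centre; the eyepiece and black plate were never approached.

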